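Swing the specimen case's lid shut and snap its catch

TASK

The specimen case in the middle of the desk stands open with its lid leaning back. Reach behind the lid, push it towards the front just past upright and let it go, so that it swings shut by its own weight without being pushed, carried or slammed down. Then press down on the front of the lid, gently and by feel, until the spring catch snaps over its bar, keep it pressed home with about 12 newtons for a good second so that the seal beds in (never 18, that would break it), and take the hand away; leave the tubes in the case and the other things on the desk where they are.

Things in the scene. Friction and masses are not known exactly. Their poses are not given: they have to be found in the camera images.
- case: Open specimen case, fixed to the desk: pale tub 50 mm high with a hinged purple lid, 134 x 173 x 67 mm when shut. Origin: centre of the underside; x points from the front (catch side) to the back (hinge side), y along the 173 mm length, z up.
- case_lid (a joint): Lid angle, rad (noisy): 0 level on the tub, 1.83 fully open, leaning back on its stop. The lid (95 g) balances at about 1.5: above that it falls back open, below it falls shut slowly (1.5 s, damped hinge). Fallen shut it rests ajar on the catch at 0.09 to 0.20; snapped, it stays at 0.00 to 0.07.
- lid_hinge (a point): Point on the hinge axis at the middle of the lid's width, in the case frame at [63, 0, 50] mm; the axis runs along the case's y. Axes as the case's.
- lid_edge (a point): Middle of the lid's front edge on its outer face (up when shut, rearward when open): 123 mm from the hinge axis along the lid, 16 mm out from it; 165 mm above the desk when fully open. Its z is the face's outward normal, x points to the hinge. Lid 173 mm wide along y, 3 mm plate, 16 mm skirt on the inner side; a front tab 26 mm wide carries a 3 mm steel bar for the catch.
- lid_front (a point): Point on the lid's outer face 14 mm inside the middle of the front edge: the place to press. 108 mm before the hinge axis and 67 mm above the desk when the lid is at 0; 76 to 90 mm up when it rests ajar on the catch. Axes turn with the lid, z is the outward normal.
- tube_in1: Sample tube with lilac cap lying in the case nearer the front, 17 x 100 x 17 mm, origin under its middle, length along its y. To be left alone.
- tube_in2: The same, nearer the hinge. To be left alone.
- tube_cup: Clear ribbed tub with used tubes, 107 mm across, 118 mm high, behind the case; origin under its centre. Bystander.
- swab_box: Carton with a teal band, 68 x 105 x 60 mm, right of the case; origin under its centre. Bystander.
- lancet_box: Carton with a red band, 60 x 90 x 45 mm, right of the case; origin under its centre. Bystander.
- case_front (a point): Middle of the tub's front rim, 50 mm up. Before it stands the grey catch unit (36 mm wide, 38 mm deep, up to 63 mm high): sprung nub above a buffer. Its fit differs by some mm and is not measured: feel it. From rest lid_front goes down 6 to 14 mm, force rising to 5-11 N, snaps (force drops to 0), and 1 to 6 mm lower meets a firm stop, where it is pressed home: set depths miss or pass 18 N.

How it is judged:
By the outcome, as a careful person would: the job done as asked, in the order asked, and still so for the second after the job is handed in, with the robot touching nothing.
It also fails if it takes over 72 s, if anything falls off the work surface, if the arm or the gripper's body presses on something with over 40 N, if the wrist force passes 120 N, or if a joint passes its speed limit or range.

ROBOT

A 6-joint arm with a two-finger parallel gripper is mounted at the origin on a cart in front of the work surface, level with it; the furniture and walls round the work are solid. World frame = base frame: x ahead of the robot, y to its left, z up, the work surface at z = 0. Lengths are in mm, angles in rad, forces in N, time in s.
With the tool pointing down it reaches from about 325 to 900 mm from the base axis. Payload 6.1 kg.
Tool frame: the origin (TCP) lies midway between the tips of the shut fingers; the grasp point (between the pads) lies tcp_to_grasp behind it (tcp_to_grasp is the distance from the TCP to the grasp point, in mm); z points along the fingers, x is the direction in which the jaws open and shut, and the axes are right-handed (so a half turn about z gives the same grasp; the last joint's range is limited). The gripper opens to 85 mm and grips with 20 to 120 N. Pads are 22 mm wide; open, the fingers measure 114 mm over their backs; the gripper's body (76 mm by 85 mm) begins 54 mm behind the grasp point. The pads swing forward as they close: fully open they stand 13 mm farther back than shut.
Start: joints at [-1.313, 0.22, 1.526, -0, 1.395, -0.126], TCP at [234.022, -579.525, 231.3] pointing down, gripper open.
Joint ranges: [-2.98, 2.98], [-0.91, 2.08], [0.09, 2.57], [-1.24, 4.39], [0.2, 2.65], [-2.68, 2.68]. Speed limits (rad/s): [2.57, 2.57, 3.01, 3.14, 3.14, 3.14].

INTERFACE

Orientations are given as a unit quaternion [x, y, z, w].
In Python, from cell import * gives the robot as it stands.
- The arm moves only by the tool arm_command, never from a script. Its argument "increments" is a list of rows, each a list of 7 numbers: the turn, a rotation vector about the world's x, y, z in degrees, then the shift along the world's x, y, z in m, then the gripper's target within -1 to 1 (shut at 1, half-way at 0, fully open at -1). In form: [[rx, ry, rz, tx, ty, tz, fingers], ...]. A call has 1 to 10 rows; each row is the pose to reach, as a shift and turn from the pose measured when the call began; what a row does not reach only later rows make up. A row lasts 1/8 s, in which the tool goes at most 62.5 mm and 10.7 degrees, less where a joint would pass 70% of its speed; a pose out of reach is approached as far as the arm can. A call with a gripper value outside its range is refused whole. The fingers move at their own pace and stop on an object; "newtons" is the grip in N (left out, the last holds). Time passes only in rows, so rows that repeat a pose let the fingers close. It gives the time, the measured TCP pose, the force and the opening at its end, in the units of the state.
- get_obs(): the state, without advancing time (a new reading comes with each control period).
- grab_frame(name): name is "scene" or "top"; returns a dict with "pixels" (384x512x3 uint8, red, green, blue), "z_map" (384x512 float32, mm along the optical axis (not along the pixel's ray), 0 where there is no reading), "camera_matrix" (3x3 intrinsics, pixels), "rvec" (rotation vector, rad) and "tvec" (3), from world to camera coordinates, as OpenCV has them. Camera axes: x right, y down, z forward; pixel columns grow to the right and rows downward; lengths in mm; the calibration is good to about 2 mm. A picture is of the moment at which its call begins.
- hand_in(): hands the job in, once; it reports no verdict.
The state is a dict: "clock": time; "joint_pos": joint angles; "qvel": joint speeds; "joint_torque": joint torques, N m; "ee_pos": TCP position; "tool_rot": TCP orientation; "force": force on the tool from outside, world axes, zero at the start; "ft_torque": the same for the moment, N m; "opening": finger opening in mm.
Only numpy, scipy, OpenCV 4.12 (cv2) and the standard library are available. Lean on these libraries where they do the work, as an engineer would, in place of code of your own. Each camera call takes 0.05 s, during which the arm holds its last target. There are 200 camera calls.

## Working session

There is one attempt and no reset: what is moved stays moved. The work goes in short steps, Python scripts to look and compute and a tool call to move; the robot and the scene stay as the last step left them, time stands still between calls to the robot, and variables do not carry over. Pictures are saved under pics/ and viewed, about 8 in all and at most 12, crops included, and the job is handed in when it is done.

Besides the shell and the picture viewer there is one more tool, called after ">>>" as a command line: name --pt "numbers of a row" for each row, then --argument value for the rest. arm_command: Moves the arm, as the interface text tells. Its arguments: {"type":"object","properties":{"increments":{"type":"array"},"newtons":{"type":"number"}},"required":["increments"]}

```bash
mkdir -p pics; cat > h.py <<'E'
from cell import *
import numpy as np, cv2
def snap(n,f):
    d=grab_frame(n); cv2.imwrite(f,d["pixels"][:,:,::-1]); return d
def world(d):
    K=np.array(d["camera_matrix"]);R=cv2.Rodrigues(np.array(d["rvec"],float))[0];t=np.array(d["tvec"],float).ravel()
    z=d["z_map"];v,u=np.mgrid[:z.shape[0],:z.shape[1]]
    c=np.stack([(u-K[0,2])/K[0,0]*z,(v-K[1,2])/K[1,1]*z,z],-1)
    w=(c-t)@R; w[z==0]=np.nan; return w
E
python3 - <<'E'
from h import *
for n in("scene","top"):
    d=snap(n,f"pics/{n}0.png"); np.savez(f"{n}0.npz",w=world(d),p=d["pixels"])
    R=cv2.Rodrigues(np.array(d["rvec"],float))[0]; print(n,(-R.T@np.array(d["tvec"]).ravel()).round(),R[2].round(2))
print(get_obs())
E
```

```text
scene [ 120.  469. 1071.] [ 0.39 -0.5  -0.77]
top [ 515. -205. 1010.] [ 0.12 -0.01 -0.99]
{'clock': 0.1, 'joint_pos': array([-1.31309093e+00,  2.21170378e-01,  1.52746685e+00, -1.60411285e-05,
        1.39468463e+00, -1.26081178e-01]), 'qvel': array([-0.00015662, -0.00148466, -0.00164591,  0.00084506,  0.00026758,
        0.00020137]), 'joint_torque': array([ 1.46502200e-03, -4.98244715e+01, -3.90546477e+01, -1.19602105e-04,
        5.66216637e-03, -3.25061706e-06]), 'ee_pos': array([ 233.88856194, -579.01917147,  230.31010853]), 'tool_rot': array([ 8.28986082e-01, -5.59268566e-01, -6.55452444e-04, -5.63898484e-04]), 'force': array([ 0.58202561, -0.32651088, -0.0127638 ]), 'ft_torque': array([ 0.02708566, -0.00317767,  0.01582236]), 'opening': 85.46579160380166}
```

View pics/scene0.png

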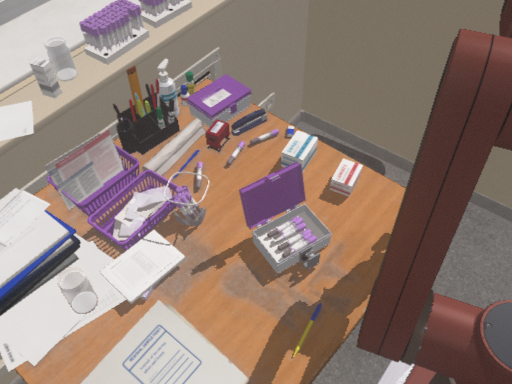

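View pics/top0.png

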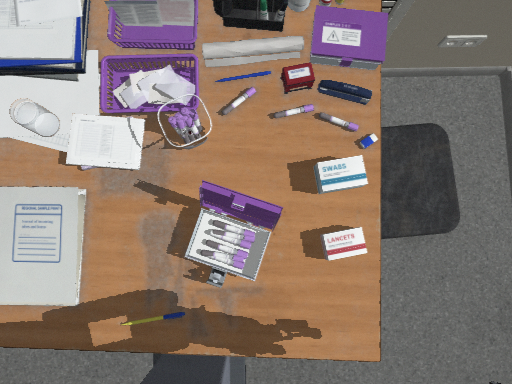

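The scene view shows the open lid at (273,195), the tub at (290,238) and the catch at (310,257). In the top view the lid is at (240,204), the tub at (228,243), the catch at (217,277) and the cup at (187,125). Next I'll measure these.

```bash
python3 - <<'E'
from h import *
def box(w,m,name):
    P=w[m]; P=P[~np.isnan(P[:,0])]; print(name,len(P),P.min(0).round(),P.max(0).round(),np.median(P,0).round()); return P
for n,(u0,u1,v0,v1) in (("scene",(238,308,160,228)),("top",(195,285,178,230))):
    f=np.load(n+"0.npz");w,p=f["w"],f["p"]; h=cv2.cvtColor(p,cv2.COLOR_RGB2HSV)
    m=np.zeros(h.shape[:2],bool); m[v0:v1,u0:u1]=True
    m&=(h[...,0]>125)&(h[...,0]<160)&(h[...,1]>90)&(w[...,2]>20)
    P=box(w,m,n+" lid")
    T=P[P[:,2]>P[:,2].max()-8]; print(" top strip",T.mean(0).round(1),cv2.minAreaRect(T[:,:2].astype(np.float32)))
    c=np.median(P,0); Q=P[np.linalg.norm(P-c,axis=1)<55]; s=np.linalg.svd(Q-Q.mean(0))[2]; print(" normal",s[2].round(3),Q.mean(0).round(1))
f=np.load("top0.npz");w=f["w"]
m=np.zeros(w.shape[:2],bool); m[200:290,180:275]=True
M=m&(w[...,2]>44)&(w[...,2]<54)
P=box(w,M,"rim"); r=cv2.minAreaRect(P[:,:2].astype(np.float32)); print(r, cv2.boxPoints(r).round())
m[:]=0; m[266:290,200:232]=True
P=box(w,m&(w[...,2]>54),"catch")
m[:]=0; m[90:150,150:215]=True
P=box(w,m&(w[...,2]>60),"cup"); print(cv2.minEnclosingCircle(P[P[:,2]>100][:,:2].astype(np.float32)))
E
```

```text
scene lid 1532 [ 540. -273.   47.] [ 632. -105.  182.] [ 588. -186.  105.]
 top strip [ 583.9 -183.4  177.8] ((586.2750854492188, -185.65357971191406), (27.757780075073242, 26.806732177734375), 68.26509857177734)
 normal [-0.905  0.333  0.263] [ 590.1 -185.9  101.8]
top lid 1876 [ 537. -270.   46.] [634. -97. 183.] [ 585. -185.  104.]
 top strip [ 578.4 -182.4  178.2] ((580.98388671875, -183.62429809570312), (24.890249252319336, 18.429428100585938), 70.68087005615234)
 normal [ 0.899 -0.328 -0.289] [ 584.2 -186.6   89. ]
rim 749 [ 414. -262.   44.] [604. -61.  54.] [ 556. -165.   50.]
((495.35162353515625, -153.8146209716797), (169.0944366455078, 173.3822021484375), 70.00653839111328) [[ 385. -204.]
 [ 548. -263.]
 [ 606. -104.]
 [ 443.  -45.]]
catch 66 [ 410. -141.   54.] [ 436. -108.   61.] [ 421. -127.   57.]
cup 711 [ 714. -127.   60.] [855.  -5. 120.] [784. -63.  90.]
((773.076904296875, -68.69141387939453), 60.674625396728516)
```

>>> arm_command --pt "0 0 -4 0.039 0.034 0.03 1" --pt "0 0 -8 0.078 0.067 0.03 1" --pt "0 0 -12 0.117 0.1 0.03 1" --pt "0 0 -16 0.157 0.134 0.03 1" --pt "0 0 -21 0.196 0.168 0.03 1" --pt "0 0 -25 0.235 0.2 0.03 1" --pt "0 0 -29 0.274 0.235 0.03 1" --pt "0 0 -34 0.314 0.27 0.03 1" --pt "0 0 -38 0.353 0.303 0.03 1" --pt "0 0 -42 0.393 0.337 0.03 1" --newtons 20

```text
clock: 1.35
ee_pos: [627.8, -240.7, 259.7]
tool_rot: [-0.573, 0.82, 0.001, 0.001]
force: [-0.1, -0.9, 1.5]
opening: 0.1
```

>>> arm_command --pt "0 0 0 -0.002 -0.002 -0.04 1" --pt "0 0 0 -0.002 -0.002 -0.08 1" --pt "0 0 0 -0.002 -0.002 -0.12 1" --pt "0 0 0 -0.002 -0.002 -0.12 1"

```text
clock: 1.85
ee_pos: [622.7, -241.0, 134.6]
tool_rot: [-0.573, 0.82, 0.005, -0.002]
force: [-0.5, 1.0, 0.3]
opening: -0.1
```

```bash
python3 - <<'E'
from h import *
print(get_obs()["ee_pos"],get_obs()["force"])
a=snap("scene","pics/s1.png")["pixels"][130:290,200:380];b=snap("top","pics/t1.png")["pixels"][140:300,170:350]
o=np.hstack([cv2.resize(a,None,fx=2.2,fy=2.2),cv2.resize(b,None,fx=2.2,fy=2.2)]);cv2.imwrite("pics/c1.png",o[:,:,::-1])
E
```

```text
[ 622.67607665 -240.96912485  134.5969281 ] [-0.4523935   0.96560536  0.33263515]
```

View pics/c1.png

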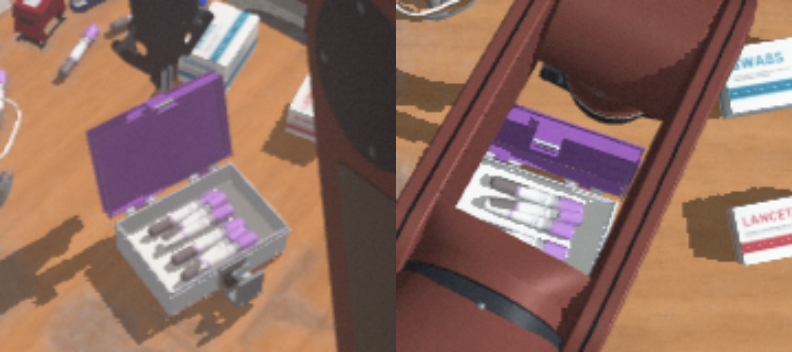

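Fingers are behind the lid, visible at crop (165,80), and clear of everything. I'll push to about 1.62 rad, then slowly on from there.

>>> arm_command --pt "0 0 0 -0.005 0.002 0.006 1" --pt "0 0 0 -0.01 0.004 0.006 1" --pt "0 0 0 -0.014 0.005 0.006 1" --pt "0 0 0 -0.018 0.007 0.006 1" --pt "0 0 0 -0.022 0.008 0.006 1" --pt "0 0 0 -0.027 0.01 0.006 1" --pt "0 0 0 -0.031 0.011 0.006 1" --pt "0 0 0 -0.035 0.013 0.006 1" --pt "0 0 0 -0.039 0.014 0.006 1" --pt "0 0 0 -0.042 0.0155 0.006 1"

```text
clock: 3.2
ee_pos: [583.6, -227.2, 146.3]
tool_rot: [-0.572, 0.82, 0.001, 0.0]
force: [0.2, 0.4, 0.1]
opening: 0.3
```

```bash
cat >> h.py <<'E'
O=np.array([503.6,-155.]);X=np.array([.938,-.346]);Y=np.array([.346,.938])
def lid(d):
    "fit lid plane from the scene camera in case x-z, report angle"
    w=world(d);h=cv2.cvtColor(d["pixels"],cv2.COLOR_RGB2HSV)
    m=(h[...,0]>125)&(h[...,0]<160)&(h[...,1]>90)&(w[...,2]>45)
    x=(w[...,:2]-O)@X;y=(w[...,:2]-O)@Y
    m&=(x>-70)&(x<115)&(abs(y)<75)&(w[...,2]>56)
    A=np.stack([x[m],w[...,2][m]],1); c=np.median(A,0)
    for _ in range(5):
        B=A[abs((A-c)@n)<3] if _ else A
        c=B.mean(0);n=np.linalg.svd(B-c,full_matrices=False)[2][1]
    n=n if n[0]<0 or n[1]<0 else -n
    t=np.array([n[1],-n[0]]); t=t if t[1]>0 else -t
    print("lid pts",len(B),"centre x,z",c.round(1),"angle",round(float(np.arctan2(t[1],-t[0])),3))
E
python3 - <<'E'
from h import *
lid({**(lambda d:d)(grab_frame("scene"))})
o=get_obs();q=o["ee_pos"][:2]-O;print(o["ee_pos"],q@X,q@Y,o["force"])
E
```

```text
lid pts 683 centre x,z [ 82.4 109.6] angle 1.634
[ 583.35540249 -226.9900163   146.19946501] 99.7191131757186 -39.93126603061401 [ 0.35987744 -0.294246   -0.86452732]
```

>>> arm_command --pt "0 0 0 -0.002 0.001 0 1" --pt "0 0 0 -0.004 0.0015 0 1" --pt "0 0 0 -0.006 0.002 0 1" --pt "0 0 0 -0.008 0.003 0 1" --pt "0 0 0 -0.01 0.0035 0 1" --pt "0 0 0 -0.012 0.0045 0 1" --pt "0 0 0 -0.014 0.005 0 1" --pt "0 0 0 -0.016 0.006 0 1" --pt "0 0 0 -0.018 0.0065 0 1" --pt "0 0 0 -0.02 0.0073 0 1"

```text
clock: 4.5
ee_pos: [563.2, -219.7, 146.2]
tool_rot: [-0.573, 0.82, 0.001, 0.0]
force: [0.2, -0.1, 0.8]
opening: 0.0
```

```bash
python3 - <<'E'
from h import *
lid(grab_frame("scene"));lid(grab_frame("scene"))
o=get_obs();q=o["ee_pos"][:2]-O;print(o["ee_pos"],q@X,q@Y,o["force"])
E
```

```text
lid pts 307 centre x,z [ 67.2 118.2] angle 1.38
lid pts 263 centre x,z [ 65.9 121.8] angle 1.376
[ 563.13316626 -219.61501419  146.1705298 ] 78.19890486603687 -40.01040778489625 [0.47676426 0.0384998  0.84025402]
```

>>> arm_command --pt "0 0 0 0.01 -0.0037 0 1" --pt "0 0 0 0.028 -0.01 0 1" --pt "0 0 0 0.047 -0.017 0 1"

```text
clock: 4.97
ee_pos: [611.3, -237.0, 146.3]
tool_rot: [-0.572, 0.82, 0.001, 0.0]
force: [-0.7, -0.4, 0.0]
opening: 0.2
```

```bash
python3 - <<'E'
from h import *
lid(snap("scene","pics/s2.png"))
E
```

```text
lid pts 245 centre x,z [ 63.2 131.2] angle 1.357
```

View pics/s2.png

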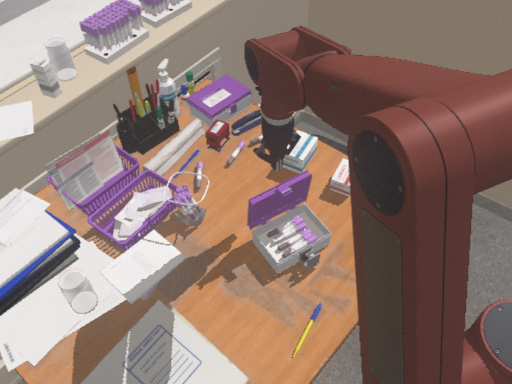

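The lid at (280,198) now leans forward and is free. The hand at (278,160) is clear behind it. I'll lift and wait for the lid to fall.

>>> arm_command --pt "0 0 0 0.01 -0.004 0.04 1" --pt "0 0 0 0.01 -0.004 0.08 1" --pt "0 0 0 0.01 -0.004 0.11 1" --pt "0 0 0 0.01 -0.004 0.11 1" --pt "0 0 0 0.01 -0.004 0.11 1" --pt "0 0 0 0.01 -0.004 0.11 1" --pt "0 0 0 0.01 -0.004 0.11 1" --pt "0 0 0 0.01 -0.004 0.11 1" --pt "0 0 0 0.01 -0.004 0.11 1" --pt "0 0 0 0.01 -0.004 0.11 1"

```text
clock: 6.28
ee_pos: [623.2, -242.0, 256.5]
tool_rot: [-0.572, 0.82, -0.0, 0.001]
force: [-0.8, -0.7, 0.0]
opening: 0.1
```

>>> arm_command --pt "0 0 0 0 0 0 1" --pt "0 0 0 0 0 0 1" --pt "0 0 0 0 0 0 1" --pt "0 0 0 0 0 0 1" --pt "0 0 0 0 0 0 1" --pt "0 0 0 0 0 0 1"

```text
clock: 7.02
ee_pos: [623.2, -242.0, 256.5]
tool_rot: [-0.572, 0.82, -0.0, 0.001]
force: [0.0, 0.0, -0.3]
opening: -0.0
```

```bash
python3 - <<'E'
from h import *
d=snap("scene","pics/s3.png")
w=world(d);h=cv2.cvtColor(d["pixels"],cv2.COLOR_RGB2HSV)
m=(h[...,0]>125)&(h[...,0]<160)&(h[...,1]>90)
x=(w[...,:2]-O)@X;y=(w[...,:2]-O)@Y
m&=(x>-80)&(x<90)&(abs(y)<95)&(w[...,2]>50)&(w[...,2]<110)
f=m&(x>-58)&(x<60)&(abs(y)<80)
A=np.stack([x[f],w[...,2][f]],1);p=np.polyfit(A[:,0],A[:,1],1)
print(f.sum(),"slope",p,"z at lid_front",np.polyval(p,-45),"x,y range",x[m].min(),x[m].max(),y[m].min(),y[m].max())
o=get_obs();print(o["ee_pos"],o["force"])
cv2.imwrite("pics/c3.png",cv2.resize(d["pixels"][130:300,190:390],None,fx=3,fy=3)[:,:,::-1])
E
```

```text
Traceback (most recent call last):
TypeError: expected non-empty vector for x
```

```bash
python3 -c "
import cv2;a=cv2.imread('pics/s3.png');cv2.imwrite('pics/c3.png',a[100:384,100:500])"
```

```text
(no output)
```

View pics/c3.png

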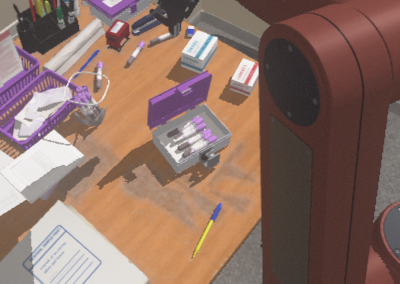

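The lid at crop (180,97) is still up. I'll measure whether it is moving.

```bash
python3 - <<'E'
from h import *
for n in("scene","scene"):
    d=grab_frame(n);lid(d)
w=world(d);h=cv2.cvtColor(d["pixels"],cv2.COLOR_RGB2HSV)
x=(w[...,:2]-O)@X;y=(w[...,:2]-O)@Y
m=(h[...,0]>125)&(h[...,0]<160)&(h[...,1]>90)&(x>-80)&(x<120)&(abs(y)<80)&(w[...,2]>56)
z=w[...,2]
for a in range(55,190,15):
    k=m&(z>a)&(z<=a+15); print(a,k.sum(),np.percentile(x[k],[5,50,95]).round(1) if k.any() else "")
E
```

```text
lid pts 177 centre x,z [ 60.6 138.9] angle 1.374
lid pts 192 centre x,z [ 61.  139.1] angle 1.373
55 77 [65.8 73.5 77. ]
70 15 [72.9 74.5 75.8]
85 19 [71.6 72.6 75. ]
100 20 [68.9 71.1 72.5]
115 13 [67.9 69.1 71.5]
130 21 [65.3 67.1 68.5]
145 0 
160 315 [48.  56.6 64.1]
175 63 [25.7 47.5 56.2]
```

The lid is resting still near 1.45 rad, so the hinge is holding it. I'll go back behind it and push a little further.

>>> arm_command --pt "0 0 0 0 0 -0.04 1" --pt "0 0 0 0 0 -0.08 1" --pt "0 0 0 0 0 -0.11 1" --pt "0 0 0 -0.015 0.0055 -0.11 1" --pt "0 0 0 -0.03 0.011 -0.11 1" --pt "0 0 0 -0.044 0.0163 -0.11 1" --pt "0 0 0 -0.05 0.0185 -0.11 1" --pt "0 0 0 -0.054 0.02 -0.11 1" --pt "0 0 0 -0.056 0.0207 -0.11 1" --pt "0 0 0 -0.058 0.0215 -0.11 1"

```text
clock: 8.43
ee_pos: [565.3, -220.6, 146.6]
tool_rot: [-0.572, 0.82, -0.0, 0.001]
force: [-0.6, 0.2, 0.3]
opening: -0.1
```

>>> arm_command --pt "0 0 0 -0.002 0.0007 0 1" --pt "0 0 0 -0.004 0.0015 0 1" --pt "0 0 0 -0.006 0.0022 0 1" --pt "0 0 0 -0.006 0.0022 0 1"

```text
clock: 8.93
ee_pos: [559.2, -218.3, 146.5]
tool_rot: [-0.572, 0.82, -0.0, 0.001]
force: [-0.2, -0.6, -0.9]
opening: -0.0
```

```bash
cat >> h.py <<'E'
def lid2(d):
    w=world(d);h=cv2.cvtColor(d["pixels"],cv2.COLOR_RGB2HSV);z=w[...,2]
    x=(w[...,:2]-O)@X;y=(w[...,:2]-O)@Y
    m=(h[...,0]>125)&(h[...,0]<160)&(h[...,1]>90)&(x>-90)&(x<120)&(abs(y)<95)&(z>56)
    print("purple",m.sum(),"z pct",np.percentile(z[m],[50,95,99]).round(),"x pct",np.percentile(x[m],[1,5,50,95]).round())
    k=m&(z>160); 
    if k.any(): print("top x",np.median(x[k]).round(1))
E
python3 - <<'E'
from h import *
for i in range(2): lid2(grab_frame("scene"))
o=get_obs();q=o["ee_pos"][:2]-O;print(o["clock"],o["ee_pos"],q@X,q@Y,o["force"])
E
```

```text
purple 484 z pct [167. 177. 179.] x pct [20. 34. 55. 76.]
top x 48.1
purple 519 z pct [168. 176. 179.] x pct [19. 32. 55. 75.]
top x 48.3
9.025 [ 559.36063023 -218.35609716  146.59951546] 74.22468077580845 -40.13484107470846 [ 0.5451057  -0.32351308 -0.3257812 ]
```

>>> arm_command --pt "0 0 0 0 0 0 1" --pt "0 0 0 0 0 0 1" --pt "0 0 0 0 0 0 1" --pt "0 0 0 0 0 0 1"

```text
clock: 9.52
ee_pos: [559.3, -218.4, 146.6]
tool_rot: [-0.572, 0.82, -0.0, 0.001]
force: [0.1, 0.2, -0.4]
opening: 0.0
```

```bash
python3 - <<'E'
from h import *
for i in range(2): lid2(grab_frame("scene"))
E
```

```text
purple 495 z pct [166. 173. 175.] x pct [ 6. 19. 38. 73.]
top x 35.0
purple 476 z pct [166. 172. 175.] x pct [ 3. 17. 35. 72.]
top x 32.0
```

It is now falling on its own (top edge x 48 → 35 → 32 while the hand stands still). I'll withdraw.

>>> arm_command --pt "0 0 0 0.015 -0.0055 0 1" --pt "0 0 0 0.035 -0.013 0.02 1" --pt "0 0 0 0.05 -0.0185 0.06 1" --pt "0 0 0 0.05 -0.0185 0.1 1" --pt "0 0 0 0.05 -0.0185 0.11 1" --pt "0 0 0 0.05 -0.0185 0.11 1" --pt "0 0 0 0.05 -0.0185 0.11 1" --pt "0 0 0 0.05 -0.0185 0.11 1" --pt "0 0 0 0.05 -0.0185 0.11 1" --pt "0 0 0 0.05 -0.0185 0.11 1"

```text
clock: 10.88
ee_pos: [609.2, -236.8, 256.1]
tool_rot: [-0.572, 0.82, -0.0, 0.001]
force: [-0.2, -0.4, -0.7]
opening: -0.2
```

>>> arm_command --pt "0 0 0 0 0 0 1" --pt "0 0 0 0 0 0 1" --pt "0 0 0 0 0 0 1" --pt "0 0 0 0 0 0 1" --pt "0 0 0 0 0 0 1" --pt "0 0 0 0 0 0 1"

```text
clock: 11.62
ee_pos: [609.2, -236.8, 256.1]
tool_rot: [-0.572, 0.82, -0.0, 0.001]
force: [-0.9, -0.2, -1.0]
opening: 0.0
```

```bash
cat > m.py <<'E'
from h import *
def ajar(fn):
    d=snap("scene",fn);lid2(d)
    w=world(d);h=cv2.cvtColor(d["pixels"],cv2.COLOR_RGB2HSV);z=w[...,2]
    x=(w[...,:2]-O)@X;y=(w[...,:2]-O)@Y
    m=(h[...,0]>125)&(h[...,0]<160)&(h[...,1]>90)&(x>-90)&(x<120)&(abs(y)<100)&(z>56)
    f=m&(x>-50)&(x<55)&(abs(y)<80)&(z<110)
    if f.sum()>100:
        p=np.polyfit(x[f],z[f],1);print(f.sum(),"slope",p,"z front",np.polyval(p,-45),"extent",np.percentile(x[m],[.5,99.5]),np.percentile(y[m],[.5,99.5]))
    o=get_obs();print(o["clock"],o["ee_pos"],o["force"])
    cv2.imwrite("pics/crop.png",cv2.resize(d["pixels"][130:300,190:390],None,fx=3,fy=3)[:,:,::-1])
E
python3 -c "
from m import *
ajar('pics/s4.png')"
```

```text
purple 1993 z pct [74. 82. 84.] x pct [-62. -55.   0.  57.]
1475 slope [-0.12744343 74.20274084] z front 79.93769514673379 extent [-63.17025784  62.03649677] [-85.98816956  84.64430767]
11.675 [ 609.22410615 -236.79123881  256.1764194 ] [-1.16697977 -1.01947705 -0.19389843]
```

View pics/crop.png

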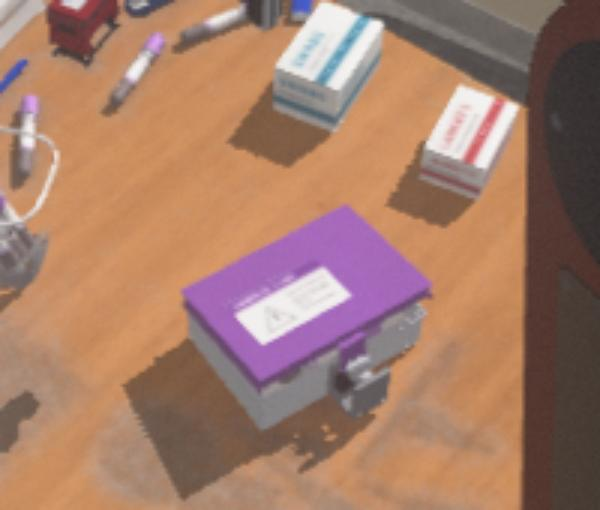

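The lid has fallen shut and rests ajar on the catch at about 0.127 rad, with lid_front at z≈80. The bar tab is at (352,345) and the catch at (362,385). Moving above lid_front.

>>> arm_command --pt "0 0 0 -0.037 0.024 0 1" --pt "0 0 0 -0.074 0.049 0 1" --pt "0 0 0 -0.111 0.073 0 1" --pt "0 0 0 -0.148 0.0975 -0.03 1" --pt "0 0 0 -0.148 0.0975 -0.08 1" --pt "0 0 0 -0.148 0.0975 -0.12 1" --pt "0 0 0 -0.148 0.0975 -0.145 1" --pt "0 0 0 -0.148 0.0975 -0.155 1" --pt "0 0 0 -0.148 0.0975 -0.155 1"

```text
clock: 12.8
ee_pos: [461.2, -139.3, 101.2]
tool_rot: [-0.572, 0.82, 0.0, 0.001]
force: [-0.2, 0.2, 0.1]
opening: 0.4
```

```bash
python3 - <<'E'
from h import *
f=[]
for i in range(6):
    d=grab_frame("scene"); f.append(get_obs()["force"])
o=get_obs();q=o["ee_pos"][:2]-O;print(o["clock"],o["ee_pos"],q@X,q@Y,np.array(f).round(1).tolist(),np.mean(f,0),o["joint_torque"].round(2),o["tool_rot"])
E
```

```text
13.1 [ 461.93789148 -139.63033876  102.21018893] -44.3969605842357 0.001652691917191973 [[0.5, 0.3, -0.1], [1.1, -0.6, 1.4], [0.9, 0.4, 0.6], [-0.4, 0.2, -0.3], [0.2, 1.6, 0.1], [0.4, 0.5, 0.8]] [0.44072897 0.38366058 0.41191497] [-1.000e-02 -3.514e+01 -3.456e+01  1.000e-02 -1.000e-02 -0.000e+00] [-0.57241675  0.819961   -0.00085654  0.00151105]
```

>>> arm_command --pt "0 0 0 0 0 -0.008 1" --pt "0 0 0 0 0 -0.014 1" --pt "0 0 0 0 0 -0.018 1" --pt "0 0 0 0 0 -0.02 1" --pt "0 0 0 0 0 -0.021 1"

```text
clock: 13.72
ee_pos: [461.8, -139.6, 81.1]
tool_rot: [-0.572, 0.82, -0.001, 0.001]
force: [-2.4, 1.0, 2.8]
opening: 0.0
```

>>> arm_command --pt "0 0 0 0 0 -0.001 1" --pt "0 0 0 0 0 -0.002 1"

```text
clock: 13.98
ee_pos: [461.8, -139.6, 79.7]
tool_rot: [-0.572, 0.82, -0.001, 0.001]
force: [-2.7, 1.3, 7.7]
opening: -0.3
```

>>> arm_command --pt "0 0 0 0 0 -0.001 1" --pt "0 0 0 0 0 -0.002 1"

```text
clock: 14.22
ee_pos: [461.8, -139.6, 78.4]
tool_rot: [-0.573, 0.82, -0.0, 0.001]
force: [-4.9, 0.4, 8.1]
opening: -0.0
```

>>> arm_command --pt "0 0 0 0 0 -0.001 1" --pt "0 0 0 0 0 -0.001 1"

```text
clock: 14.48
ee_pos: [461.7, -139.5, 78.0]
tool_rot: [-0.573, 0.82, -0.0, 0.001]
force: [-4.1, 1.8, 6.0]
opening: 0.2
```

>>> arm_command --pt "0 0 0 0 0 -0.001 1" --pt "0 0 0 0 0 -0.001 1"

```text
clock: 14.72
ee_pos: [461.6, -139.5, 77.5]
tool_rot: [-0.573, 0.82, -0.0, 0.001]
force: [-3.5, 2.3, 5.3]
opening: -0.1
```

>>> arm_command --pt "0 0 0 0 0 -0.001 1" --pt "0 0 0 0 0 -0.0015 1"

```text
clock: 14.98
ee_pos: [461.5, -139.5, 76.7]
tool_rot: [-0.573, 0.82, -0.0, 0.001]
force: [-4.6, 2.4, 8.1]
opening: 0.2
```

>>> arm_command --pt "0 0 0 0 0 -0.001 1" --pt "0 0 0 0 0 -0.0015 1"

```text
clock: 15.22
ee_pos: [461.3, -139.4, 75.9]
tool_rot: [-0.573, 0.82, 0.0, 0.001]
force: [-5.3, 1.2, 8.4]
opening: -0.4
```

>>> arm_command --pt "0 0 0 0 0 -0.001 1" --pt "0 0 0 0 0 -0.0015 1"

```text
clock: 15.48
ee_pos: [461.1, -139.3, 75.1]
tool_rot: [-0.573, 0.82, 0.0, 0.0]
force: [-4.4, 1.7, 7.7]
opening: -0.0
```

>>> arm_command --pt "0 0 0 0 0 -0.001 1" --pt "0 0 0 0 0 -0.0015 1"

```text
clock: 15.72
ee_pos: [461.0, -139.3, 74.3]
tool_rot: [-0.573, 0.82, 0.001, 0.0]
force: [-4.7, 2.4, 8.8]
opening: 0.4
```

>>> arm_command --pt "0 0 0 0 0 -0.001 1" --pt "0 0 0 0 0 -0.0016 1"

```text
clock: 15.98
ee_pos: [460.8, -139.2, 73.5]
tool_rot: [-0.573, 0.82, 0.001, -0.0]
force: [-4.7, 1.1, 9.5]
opening: -0.0
```

>>> arm_command --pt "0 0 0 0 0 -0.0008 1" --pt "0 0 0 0 0 -0.0015 1"

```text
clock: 16.23
ee_pos: [461.2, -139.4, 72.5]
tool_rot: [-0.573, 0.82, 0.001, 0.0]
force: [-0.5, -0.5, -0.0]
opening: -0.1
```

Snapped: force dropped from 9.5 to 0 at z≈72.5. Now I'll feel for the stop.

>>> arm_command --pt "0 0 0 0 0 -0.0005 1" --pt "0 0 0 0 0 -0.0008 1"

```text
clock: 16.48
ee_pos: [461.2, -139.4, 71.6]
tool_rot: [-0.573, 0.82, 0.0, 0.0]
force: [-0.5, -0.4, -0.7]
opening: -0.0
```

>>> arm_command --pt "0 0 0 0 0 -0.0005 1" --pt "0 0 0 0 0 -0.0008 1"

```text
clock: 16.73
ee_pos: [461.3, -139.4, 71.0]
tool_rot: [-0.573, 0.82, 0.001, 0.0]
force: [-2.5, 1.8, 6.7]
opening: 0.1
```

>>> arm_command --pt "0 0 0 0 0 -0.0006 1" --pt "0 0 0 0 0 -0.0006 1"

```text
clock: 16.98
ee_pos: [461.3, -139.4, 70.9]
tool_rot: [-0.573, 0.82, 0.001, -0.0]
force: [-2.9, 1.5, 6.2]
opening: 0.2
```

>>> arm_command --pt "0 0 0 0 0 -0.0008 1" --pt "0 0 0 0 0 -0.001 1" --pt "0 0 0 0 0 -0.001 1"

```text
clock: 17.35
ee_pos: [461.2, -139.4, 70.6]
tool_rot: [-0.573, 0.82, 0.001, -0.0]
force: [-3.6, 2.1, 8.2]
opening: 0.3
```

>>> arm_command --pt "0 0 0 0 0 -0.001 1" --pt "0 0 0 0 0 -0.0012 1" --pt "0 0 0 0 0 -0.0012 1"

```text
clock: 17.73
ee_pos: [461.1, -139.4, 70.2]
tool_rot: [-0.573, 0.819, 0.001, -0.0]
force: [-4.2, 1.5, 8.7]
opening: 0.1
```

>>> arm_command --pt "0 0 0 0 0 -0.001 1" --pt "0 0 0 0 0 -0.0013 1" --pt "0 0 0 0 0 -0.0013 1"

```text
clock: 18.1
ee_pos: [461.1, -139.4, 70.0]
tool_rot: [-0.573, 0.819, 0.001, -0.001]
force: [-5.5, 1.6, 11.7]
opening: -0.1
```

```bash
python3 - <<'E'
from h import *
f=[]
for i in range(8):
    grab_frame("scene"); f.append(get_obs()["force"])
print(get_obs()["clock"],get_obs()["ee_pos"],np.array(f)[:,2].round(1),np.mean(f,0).round(2))
E
```

```text
18.5 [ 461.13736753 -139.37787147   69.99021525] [12.2 12.5 12.1 12.5 11.9 12.5 11.7 11.9] [-5.33  2.16 12.16]
```

It reads 12.2 N steadily. I'll keep holding.

```bash
python3 - <<'E'
from h import *
f=[]
for i in range(24):
    grab_frame("top"); f.append(get_obs()["force"])
f=np.array(f)[:,2];print(get_obs()["clock"],get_obs()["ee_pos"],f.mean(),f.min(),f.max())
E
```

```text
19.7 [ 461.13730021 -139.37396137   70.010891  ] 12.016836402232911 11.184746633786895 13.064579448120647
```

>>> arm_command --pt "0 0 0 0 0 0.002 1" --pt "0 0 0 0 0 0.01 1" --pt "0 0 0 0 0 0.04 1" --pt "0 0 0 0 0 0.09 1" --pt "0 0 0 0 0 0.14 1" --pt "0 0 0 0 0 0.16 1" --pt "0 0 0 0 0 0.16 1"

```text
clock: 20.58
ee_pos: [462.3, -139.9, 232.1]
tool_rot: [-0.573, 0.819, -0.001, 0.001]
force: [0.4, 0.7, -1.1]
opening: 0.2
```

>>> arm_command --pt "0 0 0 0.0 -0.04 0 1" --pt "0 0 0 0.0 -0.08 0 1" --pt "0 0 0 0.0 -0.12 0 1" --pt "0 0 0 0.0 -0.16 0 1" --pt "0 0 0 0 -0.2 0 1" --pt "0 0 0 0 -0.2 0 1"

```text
clock: 21.32
ee_pos: [461.0, -341.6, 229.6]
tool_rot: [-0.572, 0.82, 0.001, 0.0]
force: [-0.4, 0.5, -0.1]
opening: -0.4
```

```bash
python3 -c "
from m import *
ajar('pics/s5.png')
for i in range(8): d=grab_frame('scene')
ajar('pics/s6.png')"
```

```text
purple 2051 z pct [68. 72. 74.] x pct [-60. -56.   3.  56.]
1526 slope [-3.45848476e-02  6.82993581e+01] z front 69.85567622513005 extent [-63.54646538  60.80022099] [-86.00926259  84.21676368]
21.375 [ 461.20414421 -340.13156913  229.70996509] [-0.53890824  0.51522138  0.31488333]
purple 2047 z pct [68. 72. 74.] x pct [-60. -56.   4.  56.]
1523 slope [-3.51999991e-02  6.82837844e+01] z front 69.86778440499737 extent [-62.9801941   61.02209201] [-86.02354801  84.23881538]
21.825 [ 462.49840124 -339.41749341  232.30561337] [ 1.07758478 -0.19520918  0.44587295]
```

View pics/crop.png

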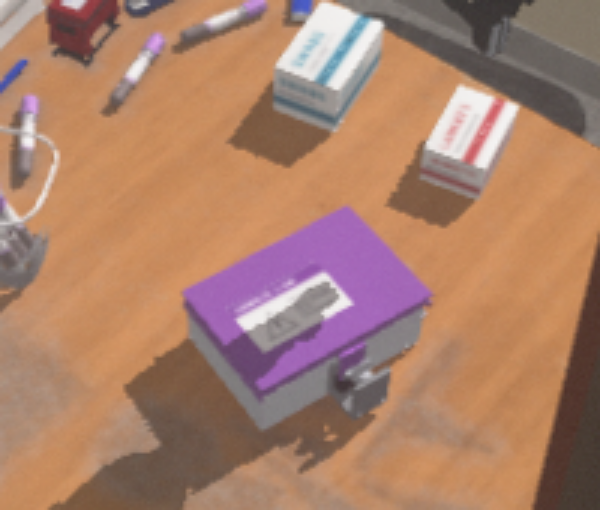

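The lid is down and steady at 0.035 rad, with the tab at (350,358) under the catch. The boxes have not moved and the hand is clear. Handing in.

```bash
python3 -c "
from cell import *
print(hand_in())"
```

```text
the job is handed in; nothing more can be done
None
```

The case is shut and the catch has snapped, and I handed the job in at about 22 s of the allowed 72 s.

- **Closing the lid:** The first push from behind, to about 1.45 rad, was not enough: the lid stood still there instead of falling. I went back behind it and pushed about 4 mm further. It then fell shut on its own with the hand standing still, and came to rest ajar at about 0.127 rad.
- **Pressing the catch:** I pressed on lid_front in small steps. The force rose to about 9.5 N, then dropped to 0 when the catch snapped at z ≈ 72.5 mm.
- **Bedding the seal:** About 1.5 mm lower I met the firm stop. I held it there at a mean of 12.0 to 12.2 N for about 1.6 s. The highest of the readings I took during the hold was 13.1 N. I then took the hand away.

My last checks showed the lid steady at about 0.035 rad in two readings 0.45 s apart, within the snapped range. In the last view the cartons and the loose tubes on the desk near them are where they were, and the arm is clear. Two things were not checked after closing: the tubes inside the case, which are hidden by the lid, and the tube cup, of which only the edge was in view.

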